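# Shut and lock the microscope slide box

### The arm

A 6-joint arm with a two-finger parallel gripper is mounted at the origin on the work surface. World frame = base frame: x ahead of the robot, y to its left, z up, the work surface at z = 0. Lengths are in m, angles in degrees, forces in N, time in s.
With the tool pointing down it reaches from about 0.425 to 0.925 m from the base axis. Payload 12.5 kg.
Tool frame: the origin (TCP) lies at the very end of the fingers, on their centre line; the grasp point (between the pads) lies 19 mm behind it; y points along the fingers, x is the direction in which the jaws open and shut, and the axes are right-handed (so a half turn about y gives the same grasp; the last joint's range is limited). The gripper opens to 85 mm and grips with 20 to 120 N. Pads are 22 mm wide; open, the fingers measure 114 mm over their backs; the gripper's body (76 mm by 85 mm) begins 54 mm behind the grasp point. The pads swing forward as they close: fully open they stand 13 mm farther back than shut.
Start: joints at [-80.363, 28.126, 89.318, -0, 62.55, -6.05], TCP at [0.169, -0.602, 0.231] pointing down, gripper open.
Joint ranges: [-177.58, 177.58], [-47.91, 125.51], [2.72, 160], [-65.01, 245.01], [3.68, 167.84], [-153.87, 153.87]. Speed limits (degrees/s): [127.2, 127.2, 159.86, 180, 180, 180].

### API

Orientations are given as a 3x3 rotation matrix whose columns are the frame's x, y, z axes.
In Python, from workcell import arm, viewer, finish_job gives the robot as it stands. The module is installed in compiled form; this text tells all that it offers.
- The arm moves only by the tool arm_command, never from a script. Its argument "plan" is one flat list of numbers, 6 for each row, row after row: the shift along the tool's x, y, z in m, then the turn, a rotation vector about the tool's x, y, z in degrees. In form: [tx, ty, tz, ax, ay, az, tx, ty, tz, ax, ay, az, ...]. A call has 1 to 20 rows; each row is the pose to reach, as a shift and turn from the pose commanded when the call began, along the tool's axes at that moment; what a row does not reach only later rows make up. A row lasts 1/8 s, in which the tool goes at most 62.5 mm and 10.7 degrees, less where a joint would pass 70% of its speed; a pose out of reach is approached as far as the arm can. A call with a gripper value outside its range is refused whole. "fingers" is the closure, from -1 (fully open) to 1 (shut), set as the call begins (left out, the last holds). The fingers move at their own pace and stop on an object; "newtons" is the grip in N (left out, the last holds). Time passes only in rows, so rows that repeat a pose let the fingers close. It gives the time, the measured TCP pose, the force and the opening at its end, in the units of the state.
- arm.get_obs(): the state, without advancing time (a new reading comes with each control period).
- viewer.read_camera(name): name is "scene" or "top" or "wrist"; returns a dict with "img" (384x512x3 uint8, red, green, blue), "mtx" (3x3 intrinsics, pixels), "R" (3x3) and "t" (3): a world point X has camera coordinates R X + t. Camera axes: x right, y down, z forward; pixel columns grow to the right and rows downward; lengths in m; the calibration is good to about 2 mm. The wrist camera is an equidistant fisheye: a pixel r from the principal point sees the ray r / f radians off the axis. A picture is of the moment at which its call begins. There is no depth.
- finish_job(): hands the job in, once; it reports no verdict.
The state is a dict: "clock": time; "joint_pos": joint angles; "joint_velocities": joint speeds; "tau": joint torques, N m; "position": TCP position; "tool_rot": TCP orientation; "force": force on the tool from outside, world axes, zero at the start; "ft_torque": the same for the moment, N m; "grip_width": opening from 0.0 (shut) to 1.0 (fully open).
Only numpy, scipy, OpenCV 4.12 (cv2) and the standard library are available. Lean on these libraries where they do the work, as an engineer would, in place of code of your own. Each camera call takes 0.05 s, during which the arm holds its last target.

### The job

Put the slide box in order for the day: with the fingertips, push its raised lid over and down until it is fully shut, and only then push the sliding catch on the ledge opposite the hinge along its track, over the lid's tongue, as far as it goes. Only push: do not lift or tip the box or shove it from its place, leave the other things on the bench alone, and finish with the hand clear.

Things in the scene. Friction and masses are not known exactly. Their poses are not given: they have to be found in the camera images.
- slide_box: Dark grey flat slide box, loose (about 0.9 kg). Origin: centre of its underside; z up, x away from the robot within 0.5 rad of yaw. Base 150 mm along x, 190 mm along y, 46 mm high (56 mm with lid shut). Lid hinge along y at x = -75 mm, z = 46 mm (the edge nearest the robot). On the +x side a ledge (x 75 to 115, y -60 to 60 mm, top at 30 mm) carries the catch.
- lid (a joint): Lid angle, rad: 0 = fully shut, 1.57 = upright, range 0 to 1.75; starts at 0.9 to 1.6, outer face towards the robot: it shuts by a push away from the robot and down. Flat dark panel with a paper index label, 150 mm from hinge to free edge, 190 mm wide, 10 mm thick, inner face through the hinge line. Stiff hinge (0.2 N m): stays where it is left. A 20 mm wide steel tongue sticks out 12 mm at the free edge.
- lid_edge (a point): Middle of the lid's free edge on the outer face, 150 mm from the hinge; x along the lid from the hinge to the free edge, z out of the outer face.
- catch (a joint): Travel of the sliding catch along the box's +y (to the left as seen from the robot), m: 0 to 0.010 at the start, 0.040 = home against its stop, over the lid's tongue. Friction about 2 N; it stays where it is left.
- catch_top (a point): Centre of the top of the catch: upright steel block, 18 mm along the box's x, 16 mm along y, 54 mm tall, standing on the ledge; top 85 mm above the bench, 29 mm above the shut lid. At x = 98 mm in the box's frame, y = -20 mm (joint 0) to +20 mm (home). Push its -y side; 14 mm lie free between block and shut lid (tongue and the catch's own tab apart).
- oil_bottle: Amber dropper bottle, 32 mm diameter, 75 mm tall, loose, standing to the box's +y. Origin: centre of its underside. Leave alone.
- specimen_jar: Small clear jar with a white cap, 52 mm diameter, 60 mm tall, loose, standing to the box's -y. Origin: centre of its underside. Leave alone.
- slide_mailer: White flat plastic slide case, 85 x 32 x 12 mm, loose, lying beyond the box. Origin: centre of its underside. Leave alone.

How it is judged (in metres and radians):
On the way, in this order (a step that is already met when the one before it is completed fails the run):
1. the lid is fully shut (value of joint lid below 0.03 rad), for 0.2 s.
2. the catch is pushed home (value of joint catch above 0.036 m and value of joint lid below 0.03 rad), for 0.2 s.
At the end, for the whole second after the job is handed in: The lid is shut (under 0.03 rad, i.e. within about 4 mm at its edge), the catch is home (within 4 mm of its stop), the box stands flat and at rest within 20 mm of where it was, the oil bottle, jar and slide case are within 20 mm of where they were (all of step 2 and distance of each of slide_box, oil_bottle, specimen_jar, slide_mailer from where it was at the start of the episode below 0.02 m and angle between slide_box's own z axis and vertical below 0.05 rad and linear speed of slide_box below 0.01 m/s); the robot touches nothing.
It fails at once if the catch was pushed along (past 20 mm) before the lid was down (value of joint catch above 0.02 m and value of joint lid above 0.1 rad).
It fails at once if the slide box was lifted or tipped (height (world z) of slide_box above 0.012 m or angle between slide_box's own z axis and vertical above 0.12 rad).
It fails at once if the slide box was shoved more than 30 mm (distance of slide_box from where it was at the start of the episode above 0.03 m).
It fails at once if a bystander was moved more than 25 mm or knocked over (distance of any of oil_bottle, specimen_jar, slide_mailer from where it was at the start of the episode above 0.025 m or angle between any of oil_bottle, specimen_jar's own z axis and vertical above 0.5 rad).
It also fails if it takes over 50 s, if anything falls off the work surface, if the arm or the gripper's body presses on something with over 40 N, if the wrist force passes 120 N, or if a joint passes its speed limit or range.

## Working session

There is one attempt and no reset: what is moved stays moved. The work goes in short steps, Python scripts to look and compute and a tool call to move; the robot and the scene stay as the last step left them, time stands still between calls to the robot, and variables do not carry over. Pictures are saved under pics/ and viewed, and the job is handed in when it is done.

Besides the shell and the picture viewer there is one more tool, called after ">>>" by a JSON object that holds its "method" and its "body". arm_command: Moves the arm, as the interface text tells. Its arguments: {"type":"object","properties":{"plan":{"type":"array","items":{"type":"number"}},"fingers":{"type":"number"},"newtons":{"type":"number"}},"required":["plan"]}

```bash
mkdir -p pics; python3 - <<'E'
from workcell import arm, viewer
import cv2,numpy as np
o=arm.get_obs(); print(o)
for n in("scene","top"):
    d=viewer.read_camera(n); cv2.imwrite(f"pics/{n}0.png",cv2.resize(d["img"][:,:,::-1],None,fx=1.5,fy=1.5,interpolation=cv2.INTER_CUBIC))
    print(n,d["mtx"],d["R"],d["t"], -d["R"].T@d["t"])
E
```

```text
{'clock': 0.0, 'joint_pos': array([-8.03625585e+01,  2.81637881e+01,  8.93498848e+01,  1.17602612e-03,
        6.25500005e+01, -6.05134697e+00]), 'joint_velocities': array([-0.11021923,  0.01854017, -0.0248034 ,  0.03743613, -0.04363252,
       -0.01562936]), 'tau': array([-2.34404724e-03, -6.18449807e+01, -2.61591536e+01, -1.27070880e-04,
        4.13702888e-03, -3.08850827e-05]), 'position': array([ 0.16898623, -0.60148632,  0.23073308]), 'tool_rot': array([[ 2.70402851e-01, -1.68090161e-04,  9.62747251e-01],
       [-9.62746634e-01,  1.09867494e-03,  2.70402869e-01],
       [-1.10319834e-03, -9.99999382e-01,  1.35256600e-04]]), 'force': array([ 0.34879095, -0.18154194,  0.11398511]), 'ft_torque': array([ 0.06269857, -0.00816961, -0.02521889]), 'grip_width': 0.9998055790429019}
scene [[463.22594225   0.         253.15229126]
 [  0.         463.22594225 183.74987057]
 [  0.           0.           1.        ]] [[-0.56320039  0.82627036  0.00908954]
 [ 0.5165495   0.36063244 -0.77660856]
 [-0.64496662 -0.43269104 -0.62991787]] [ 0.32222626 -0.25161084  1.48982781] [1.27233661 0.46912818 0.74013715]
top [[396.29579262   0.         255.79252803]
 [  0.         396.29579262 186.95005926]
 [  0.           0.           1.        ]] [[-0.02277846 -0.99969363 -0.00968431]
 [-0.99848127  0.02323475 -0.04995298]
 [ 0.05016269  0.00853175 -0.99870462]] [0.05929095 0.60000352 1.00576927] [0.54999074 0.03675088 1.03501257]
```

View pics/scene0.png

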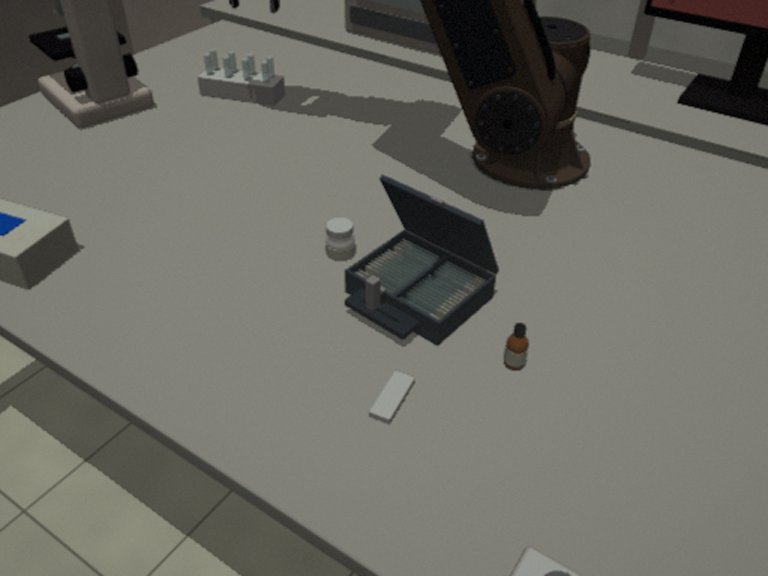

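View pics/top0.png

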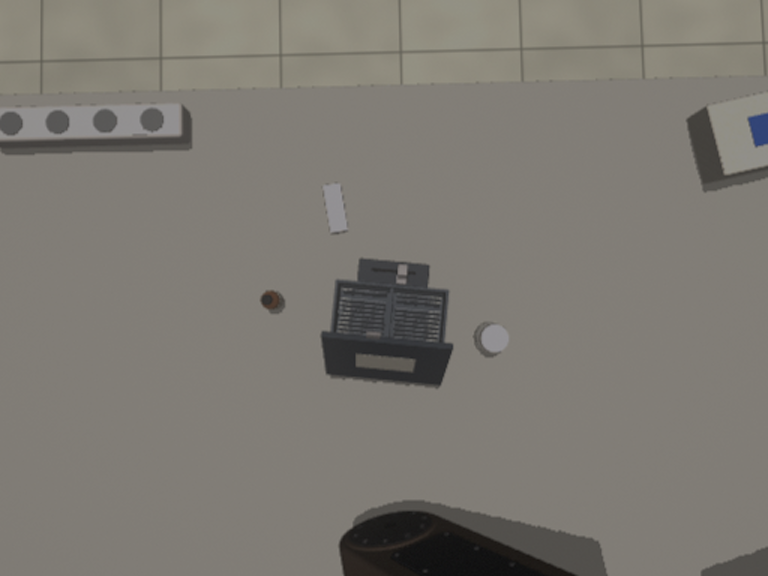

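The scene shows the lid raised. The catch is at about (372,292) and the bottle at (515,345). In the top view the box is at about (390,330), the jar at (492,338), and the slide case at (335,208). I'll enlarge these.

```bash
python3 - <<'E'
from workcell import arm, viewer
import cv2,numpy as np
for n,(u,v,w,h) in dict(scene=(215,105,130,130),top=(165,160,190,110)).items():
    im=viewer.read_camera(n)["img"][v:v+h,u:u+w,::-1]
    s=min(800//w,600//h); im=cv2.resize(im,None,fx=s,fy=s,interpolation=cv2.INTER_CUBIC)
    im=cv2.convertScaleAbs(im,alpha=1.8,beta=15)
    for k in range(0,w,10):
        cv2.line(im,(k*s,0),(k*s,6),(0,255,0),1); 
        if k%20==0: cv2.putText(im,str(u+k),(k*s,18),0,.4,(0,255,0),1)
    for k in range(0,h,10):
        cv2.line(im,(0,k*s),(6,k*s),(0,255,0),1)
        if k%20==0: cv2.putText(im,str(v+k),(8,k*s+4),0,.4,(0,255,0),1)
    cv2.imwrite(f"pics/{n}1.png",im)
E
```

```text
(no output)
```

View pics/scene1.png

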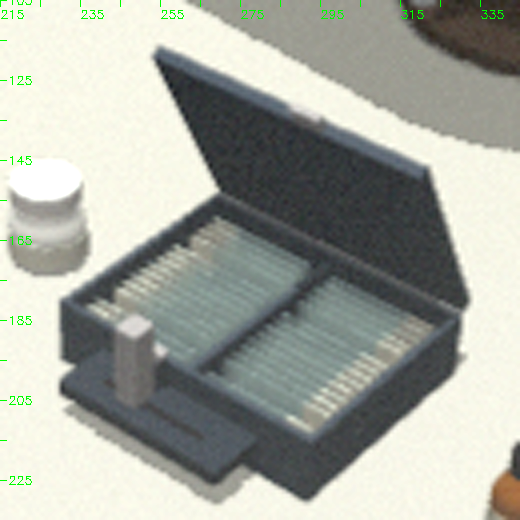

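View pics/top1.png

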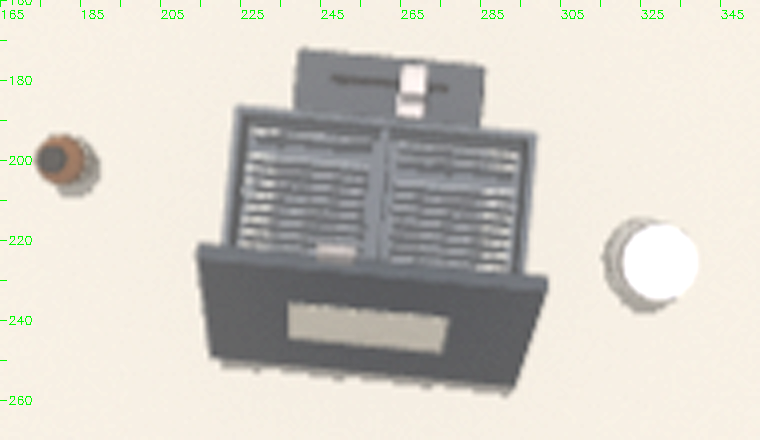

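```bash
cat > h.py <<'E'
from workcell import arm, viewer
import numpy as np
from scipy.optimize import least_squares
def cam(n): return viewer.read_camera(n)
def proj(d,X):
    c=np.asarray(X)@d["R"].T+d["t"]; p=c@d["mtx"].T; return p[...,:2]/p[...,2:]
def ray(d,uv,z):
    r=d["R"].T@np.linalg.inv(d["mtx"])@np.array([*uv,1.]); c=-d["R"].T@d["t"]
    return c+r*(z-c[2])/r[2]
E
python3 - <<'E'
from h import *
T,S=cam("top"),cam("scene")
def lidp(s,y,off,a): # s along lid, off outward from inner face
    return [-.075+s*np.cos(a)-off*np.sin(a),y,.046+s*np.sin(a)+off*np.cos(a)]
obs=[(T,(224.5,186.7),(.075,.095,.046)),(T,(299,193.5),(.075,-.095,.046)),(T,(239.5,172),(.115,.06,.03)),(T,(286.3,176.7),(.115,-.06,.03)),
(T,(214.5,221.3),('l',.15,.095,0)),(T,(302,230),('l',.15,-.095,0)),(T,(215,224.5),('l',.15,.095,.01)),(T,(301.5,233),('l',.15,-.095,.01)),
(S,(253.7,117.5),('l',.15,-.095,0.005)),(S,(322.5,147.5),('l',.15,.095,0.005)),
(S,(230.5,180),(.075,-.095,.046)),(S,(293,214.5),(.075,.095,.046)),(S,(291.7,230),(.075,.095,0)),(S,(330.7,184.5),(-.075,.095,.046)),(S,(268.7,223),(.115,.06,.03)),
(T,(268.3,178.5),'c'),(S,(248.2,185.5),'c')]
def res(p):
    x,y,w,a,q=p; R=np.array([[np.cos(w),-np.sin(w),0],[np.sin(w),np.cos(w),0],[0,0,1]]); out=[]
    for d,uv,P in obs:
        if P=='c': P=(.098,-.02+q,.085)
        elif P[0]=='l': P=lidp(*P[1:],a)
        out+=list(proj(d,R@np.array(P)+[x,y,0])-uv)
    return np.array(out)
r=least_squares(res,[.5,0,0,1.2,.005],loss='soft_l1'); x,y,w,a,q=r.x
print(r.x.round(4)); print(res(r.x).reshape(-1,2).round(1).tolist())
R=np.array([[np.cos(w),-np.sin(w),0],[np.sin(w),np.cos(w),0],[0,0,1]])
print("lid edge",(R@lidp(.15,0,.01,a)+[x,y,0]).round(4),"catch",(R@[.098,-.02+q,.085]+[x,y,0]).round(4))
print("bottle",ray(T,(177.5,199.5),.07),"jar",ray(T,(330,225),.06),"mailer",ray(T,(223,138),.012))
E
```

```text
[ 0.5175  0.0403 -0.1165  1.0984  0.0051]
[[-1.0, -0.4], [0.2, -0.1], [-0.2, 0.3], [-0.0, -0.0], [-0.4, -0.4], [0.1, -0.8], [-1.5, 0.6], [0.4, 0.5], [0.0, -0.7], [-1.1, 0.2], [-0.8, -0.4], [-0.2, 0.9], [-0.2, 0.4], [0.1, -1.2], [0.0, -0.1], [0.1, 1.7], [0.2, 0.1]]
lid edge [0.502  0.0421 0.1841] catch [0.6131 0.0141 0.085 ]
bottle [0.57226357 0.23660957 0.07      ] jar [ 0.50152612 -0.13436394  0.06      ] mailer [0.73090118 0.1279226  0.012     ]
```

>>> {"method": "arm_command", "body": {"plan": [-0.019,-0.003,0.04,0,-5,0,-0.038,-0.006,0.08,0,-10,0,-0.057,-0.01,0.12,0,-15,0,-0.075,-0.01,0.16,0,-20,0,-0.094,-0.01,0.2,0,-25,0,-0.113,-0.01,0.24,0,-30,0,-0.132,-0.01,0.277,0,-35,0,-0.174,-0.01,0.294,0,-38,0,-0.215,-0.01,0.311,0,-41,0,-0.257,-0.01,0.329,0,-45,0,-0.299,-0.01,0.346,0,-48,0,-0.34,-0.01,0.363,0,-51,0,-0.382,-0.01,0.38,0,-55,0,-0.424,-0.01,0.397,0,-58,0,-0.465,-0.01,0.414,0,-61,0,-0.507,-0.01,0.432,0,-65,0,-0.548,-0.01,0.449,0,-67.6,0,-0.548,-0.01,0.449,0,-67.6,0,-0.548,-0.01,0.449,0,-67.6,0], "fingers": 1, "newtons": 40}}

```text
clock: 2.68
position: [0.4531, 0.0471, 0.2413]
tool_rot: [[0.993, 0.0, 0.117], [-0.117, -0.0, 0.993], [0.0, -1.0, -0.0]]
force: [0.2, -0.4, -0.0]
grip_width: 0.003
```

>>> {"method": "arm_command", "body": {"plan": [0,0.035,0,0,0,0,0,0.07,0,0,0,0,0.009,0.074,0,0,0,0,0.017,0.077,0,0,0,0,0.026,0.081,0,0,0,0,0.034,0.085,0,0,0,0,0.04,0.088,0,0,0,0,0.045,0.091,0,0,0,0,0.055,0.099,0,0,0,0,0.064,0.107,0,0,0,0,0.073,0.116,0,0,0,0,0.08,0.127,0,0,0,0,0.086,0.137,0,0,0,0,0.086,0.137,0,0,0,0]}}

```text
clock: 4.42
position: [0.5383, 0.0371, 0.1032]
tool_rot: [[0.993, -0.002, 0.117], [-0.117, -0.0, 0.993], [-0.002, -1.0, -0.0]]
force: [-0.0, 0.3, 0.1]
grip_width: 0.002
```

```bash
cat > pic.py <<'E'
import sys,cv2
from h import *
tag=sys.argv[1]
ims=[]
for n,(u,v,w,h) in dict(scene=(205,95,140,140),top=(165,160,190,110)).items():
    im=viewer.read_camera(n)["img"][v:v+h,u:u+w,::-1]
    im=cv2.resize(im,None,fx=4,fy=4,interpolation=cv2.INTER_CUBIC); im=cv2.convertScaleAbs(im,alpha=1.8,beta=15)
    cv2.imwrite(f"pics/{n}{tag}.png",im)
E
python3 pic.py 2
```

```text
(no output)
```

View pics/scene2.png

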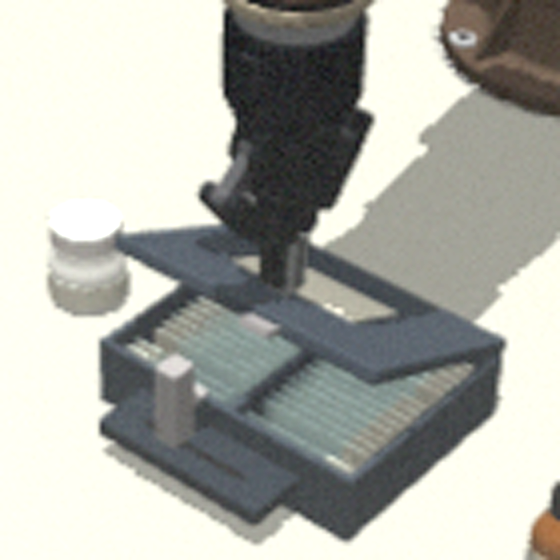

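The lid is at about 0.4 rad, with the fingertip on its outer face near (280,280). The box and jar look unmoved.

>>> {"method": "arm_command", "body": {"plan": [0.003,0.005,0,0,0,0,0.005,0.011,0,0,0,0,0.008,0.017,0,0,0,0,0.01,0.023,0,0,0,0,0.011,0.029,0,0,0,0,0.012,0.035,0,0,0,0,0.013,0.038,0,0,0,0,0.013,0.041,0,0,0,0,0.014,0.044,0,0,0,0,0.014,0.046,0,0,0,0,0.014,0.047,0,0,0,0,0.014,0.047,0,0,0,0]}}

```text
clock: 6.02
position: [0.5524, 0.0355, 0.0572]
tool_rot: [[0.993, -0.0, 0.117], [-0.117, -0.0, 0.993], [-0.0, -1.0, -0.0]]
force: [-0.4, -0.3, 0.7]
grip_width: 0.004
```

>>> {"method": "arm_command", "body": {"plan": [0,0.001,0,0,0,0,0,0.001,0,0,0,0,0,0.001,0,0,0,0]}}

```text
clock: 6.4
position: [0.5524, 0.0356, 0.0562]
tool_rot: [[0.993, -0.0, 0.117], [-0.117, -0.0, 0.993], [-0.0, -1.0, -0.0]]
force: [-0.7, -0.4, 0.0]
grip_width: -0.003
```

>>> {"method": "arm_command", "body": {"plan": [0,0.0005,0,0,0,0,0,0.001,0,0,0,0,0,0.001,0,0,0,0]}}

```text
clock: 6.78
position: [0.5524, 0.0356, 0.0559]
tool_rot: [[0.993, 0.0, 0.117], [-0.117, -0.0, 0.993], [0.0, -1.0, -0.0]]
force: [-3.4, -1.2, 9.8]
grip_width: -0.004
```

```bash
python3 pic.py 3
```

```text
(no output)
```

View pics/scene3.png

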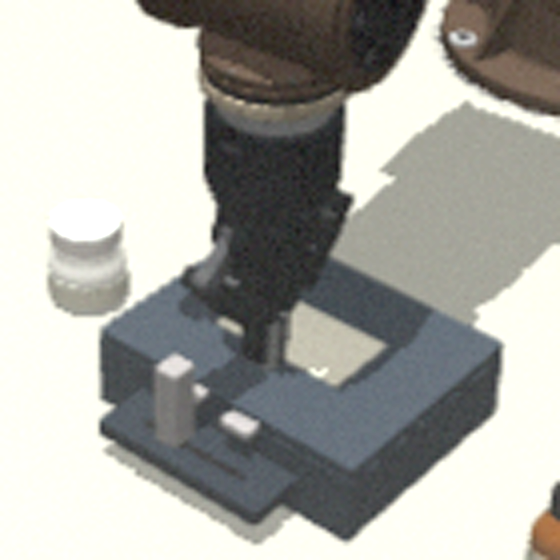

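The lid is shut: contact is at z = 0.056 with about 10 N, and in the picture it lies flat with the tongue visible at (240,425). The catch is still at its start, near (173,400). Next I'll lift off and go to the catch's −y side.

>>> {"method": "arm_command", "body": {"plan": [0,-0.02,0,0,0,0,0,-0.045,0,0,0,0,0.01,-0.05,-0.02,0,0,0,0.03,-0.05,-0.045,0,0,0,0.05,-0.05,-0.05,0,0,0,0.067,-0.05,-0.05,0,0,0,0.067,-0.05,-0.05,0,0,0,0.067,-0.03,-0.05,0,0,0,0.067,-0.015,-0.05,0,0,0,0.067,-0.005,-0.05,0,0,0,0.067,-0.005,-0.05,0,0,0]}}

```text
clock: 8.25
position: [0.6127, -0.0219, 0.0596]
tool_rot: [[0.993, -0.001, 0.117], [-0.117, 0.0, 0.993], [-0.001, -1.0, -0.0]]
force: [0.2, 0.5, 0.2]
grip_width: -0.0
```

```bash
python3 pic.py 4
```

```text
(no output)
```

View pics/scene4.png

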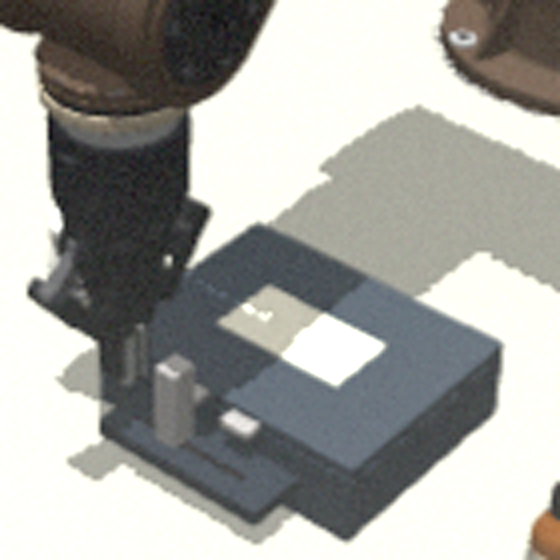

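View pics/top4.png

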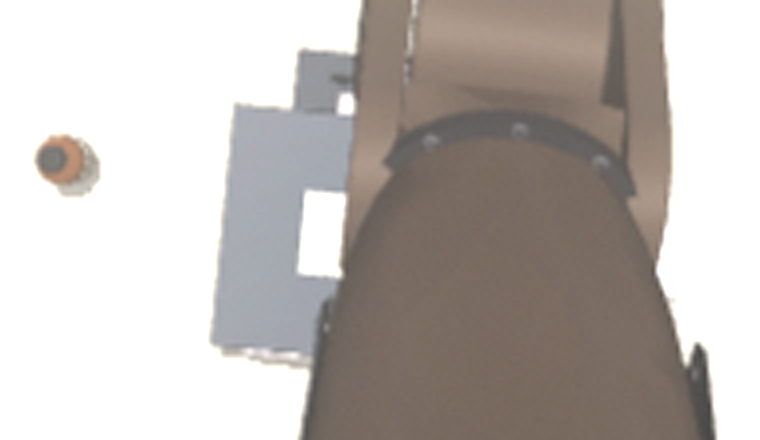

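The finger is on the catch's −y side, at about (125,380) in the scene crop, clear of the lid. Now the push along +y.

>>> {"method": "arm_command", "body": {"plan": [0,0,0.005,0,0,0,0,0,0.01,0,0,0,0,0,0.014,0,0,0,0,0,0.017,0,0,0,0,0,0.02,0,0,0,0,0,0.023,0,0,0,0,0,0.026,0,0,0,0,0,0.029,0,0,0,0,0,0.032,0,0,0,0,0,0.035,0,0,0,0,0,0.038,0,0,0,0,0,0.041,0,0,0,0,0,0.044,0,0,0,0,0,0.047,0,0,0,0,0,0.047,0,0,0]}}

```text
clock: 10.22
position: [0.6186, 0.0251, 0.0602]
tool_rot: [[0.993, -0.0, 0.117], [-0.117, 0.0, 0.993], [-0.0, -1.0, 0.0]]
force: [-0.1, -0.2, -0.2]
grip_width: -0.003
```

```bash
python3 pic.py 5
```

```text
(no output)
```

View pics/scene5.png

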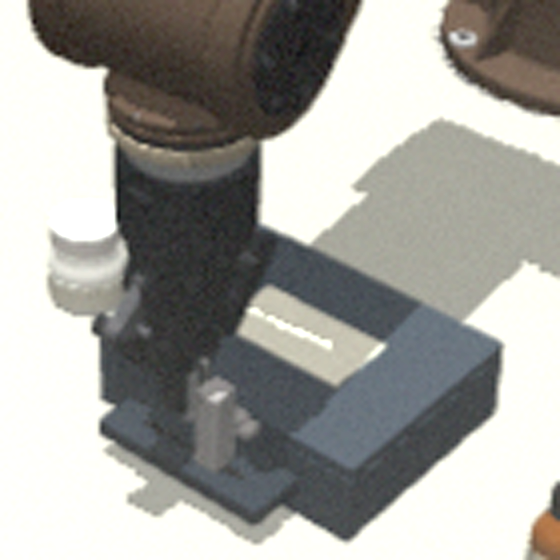

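>>> {"method": "arm_command", "body": {"plan": [0,0,0.001,0,0,0,0,0,0.002,0,0,0,0,0,0.003,0,0,0,0,0,0.003,0,0,0]}}

```text
clock: 10.82
position: [0.6189, 0.0278, 0.0602]
tool_rot: [[0.993, -0.0, 0.117], [-0.117, -0.0, 0.993], [-0.0, -1.0, -0.0]]
force: [0.9, -0.3, -0.6]
grip_width: -0.004
```

>>> {"method": "arm_command", "body": {"plan": [0,0,0.001,0,0,0,0,0,0.002,0,0,0,0,0,0.002,0,0,0]}}

```text
clock: 11.2
position: [0.6192, 0.0297, 0.0602]
tool_rot: [[0.993, -0.0, 0.117], [-0.117, -0.0, 0.993], [-0.0, -1.0, -0.0]]
force: [-0.7, -2.3, -0.9]
grip_width: 0.003
```

>>> {"method": "arm_command", "body": {"plan": [0,0,0.0005,0,0,0,0,0,0.001,0,0,0,0,0,0.001,0,0,0]}}

```text
clock: 11.58
position: [0.6193, 0.0307, 0.0602]
tool_rot: [[0.993, -0.0, 0.117], [-0.117, -0.0, 0.993], [-0.0, -1.0, -0.0]]
force: [-1.5, -2.5, -1.2]
grip_width: -0.002
```

```bash
python3 pic.py 6
```

```text
(no output)
```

View pics/scene6.png

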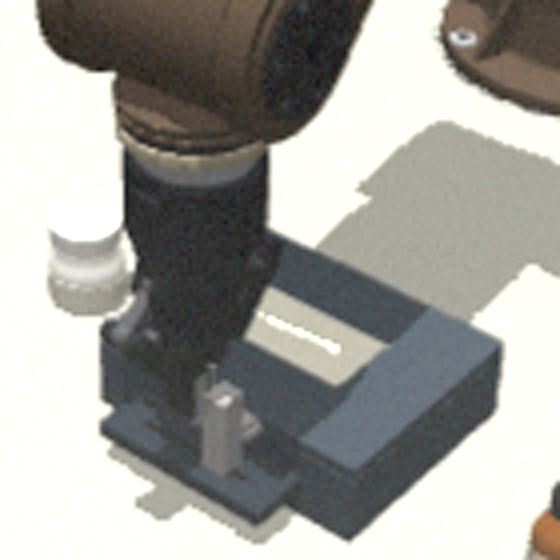

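```bash
python3 - <<'E'
from h import *
S=cam("scene"); w=-.1165
R=np.array([[np.cos(w),-np.sin(w),0],[np.sin(w),np.cos(w),0],[0,0,1]])
for q in(.005,.03,.035,.04): print(q,(proj(S,R@np.array([.098,-.02+q,.085])+[.5175,.0403,0])-[205,95])*4)
E
```

```text
0.005 [173.41681839 362.38124682]
0.03 [207.40385351 381.42547563]
0.035 [214.30220137 385.29088239]
0.04 [221.23478055 389.17547025]
```

The catch top is at (220,389) in the crop, which works out to about 39–40 mm of travel. I'll press a little further to confirm the stop.

>>> {"method": "arm_command", "body": {"plan": [0,0,0.0005,0,0,0,0,0,0.001,0,0,0,0,0,0.001,0,0,0]}}

```text
clock: 12.1
position: [0.6194, 0.0318, 0.0603]
tool_rot: [[0.993, -0.0, 0.117], [-0.117, -0.0, 0.993], [-0.0, -1.0, -0.0]]
force: [-1.0, -2.1, -1.5]
grip_width: -0.0
```

>>> {"method": "arm_command", "body": {"plan": [0,0,0.0005,0,0,0,0,0,0.001,0,0,0,0,0,0.001,0,0,0]}}

```text
clock: 12.48
position: [0.6196, 0.0327, 0.0603]
tool_rot: [[0.993, 0.0, 0.117], [-0.117, -0.0, 0.993], [0.0, -1.0, -0.0]]
force: [-1.0, -2.3, -1.7]
grip_width: -0.004
```

```bash
python3 pic.py 7
```

```text
(no output)
```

View pics/scene7.png

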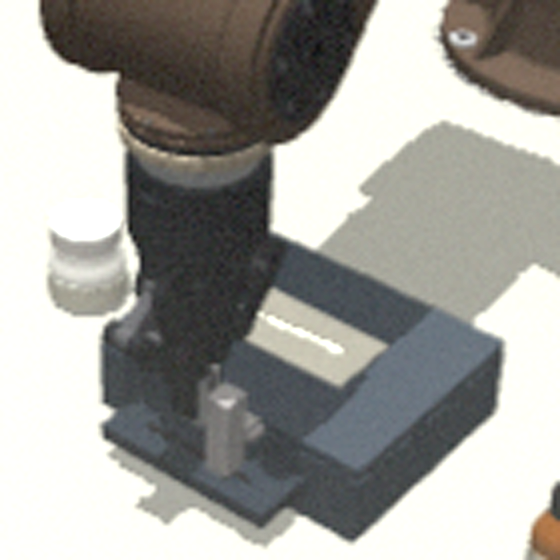

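The box's corners have moved about 1 px along +y, from (347,538) to (352,538) in the 4x crop. So the catch is on its stop and the box is starting to slide. I'll stop pushing and back the hand off.

>>> {"method": "arm_command", "body": {"plan": [0,0,-0.008,0,0,0,0,0,-0.016,0,0,0,0,-0.03,-0.018,0,0,0,0,-0.07,-0.02,0,0,0,0,-0.12,-0.03,0,0,0,0,-0.16,-0.06,0,0,0,0,-0.18,-0.1,0,0,0,0,-0.18,-0.15,0,0,0,0,-0.18,-0.2,0,0,0,0,-0.18,-0.25,0,0,0,0,-0.18,-0.3,0,0,0,0,-0.18,-0.3,0,0,0]}}

```text
clock: 14.08
position: [0.5836, -0.2688, 0.2401]
tool_rot: [[0.993, 0.0, 0.121], [-0.121, -0.0, 0.993], [0.0, -1.0, -0.0]]
force: [-0.3, -0.3, -0.6]
grip_width: 0.003
```

```bash
python3 pic.py 8
```

```text
(no output)
```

View pics/scene8.png

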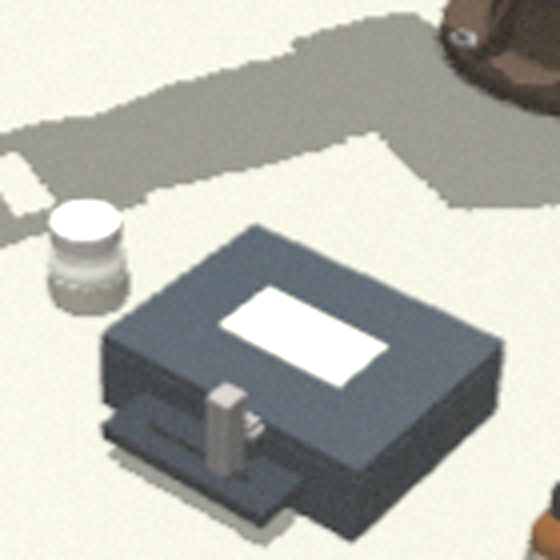

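View pics/top8.png

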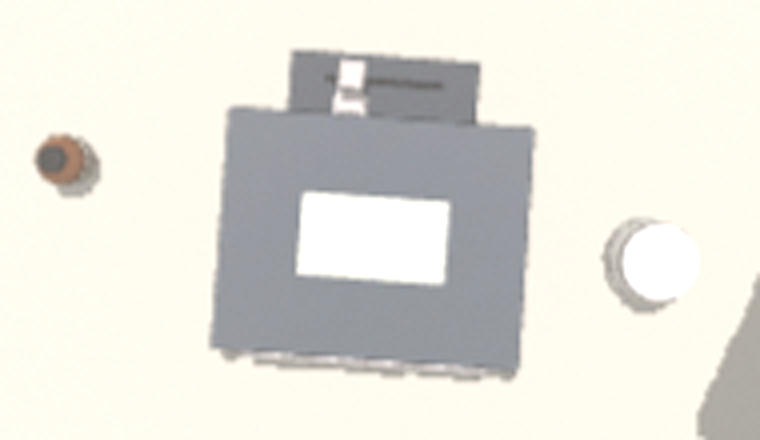

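```bash
python3 - <<'E'
from h import *
T,S=cam("top"),cam("scene")
tt=lambda u,v:(165+u/4,160+v/4); ss=lambda u,v:(205+u/4,95+v/4)
obs=[(T,tt(291,50),(.115,.06,.03)),(T,tt(479,64),(.115,-.06,.03)),(T,tt(230,107),(.075,.095,.056)),(T,tt(534,128),(.075,-.095,.056)),(T,tt(211,347),(-.075,.095,.056)),(T,tt(518,370),(-.075,-.095,.056)),
(S,ss(103,338),(.075,-.095,.056)),(S,ss(355,468),(.075,.095,.056)),(S,ss(502,343),(-.075,.095,.056)),(S,ss(258,225),(-.075,-.095,.056)),(S,ss(263,524),(.115,.06,.03)),
(T,tt(351,74),'c'),(S,ss(226,391),'c')]
def res(p):
    x,y,w,q=p; R=np.array([[np.cos(w),-np.sin(w),0],[np.sin(w),np.cos(w),0],[0,0,1]]); out=[]
    for d,uv,P in obs:
        if P=='c': P=(.098,-.02+q,.085)
        out+=list(proj(d,R@np.array(P)+[x,y,0])-uv)
    return np.array(out)
r=least_squares(res,[.5,0,0,.03],loss='soft_l1'); print(r.x.round(4)); print(res(r.x).reshape(-1,2).round(1).tolist()); print(arm.get_obs()['force'])
E
```

```text
[ 0.519   0.0418 -0.0957  0.0395]
[[-0.1, -0.3], [-0.0, -0.4], [-0.7, -0.4], [-0.1, -0.1], [-0.7, 0.4], [-0.2, 0.4], [-1.1, -1.9], [0.7, 0.6], [1.0, -0.8], [-0.8, -1.2], [-0.6, -2.3], [-0.1, -0.1], [-0.3, 0.4]]
[-0.07680056  0.2442476   0.54551555]
```

```bash
python3 -c "
from workcell import finish_job
print(finish_job())"
```

```text
the job is handed in; nothing more can be done
None
```

The lid is shut and the catch is home. I pushed the lid over and down with the closed fingertips, then pushed the catch along +y to its stop, lifted the hand clear and handed the job in at about 14 s.

- **Lid:** The fingertip met the shut lid at z = 0.056 m with about 10 N, and the later pictures show it lying flat.
- **Catch:** A fit to both camera views puts its travel at about 39.5 mm. The space left in its slot also looks right for the home position.
- **Box:** The same fit shows it moved about 2 mm and turned about 0.02 rad. This happened in the last few millimetres of the push, because the box began to slide at about 2.5 N instead of the force rising clearly at the stop.
- **Other things:** The bottle and jar look unmoved in the last pictures. The slide case was outside those crops, so I did not re-measure it, but the hand never went near it.
- **Fit quality:** Some lid and ledge corners in the scene view were off by up to 2.4 px. I put that down to reading the corners by eye.

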